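# Tilt the harvest tote and hold it

## Robot

A 7-joint arm with a two-finger parallel gripper is mounted at the origin on a cart in front of the work surface, level with it; the furniture and walls round the work are solid. World frame = base frame: x ahead of the robot, y to its left, z up, the work surface at z = 0. Lengths are in m, angles in rad, forces in N, time in s.
With the tool pointing down it reaches from about 0.35 to 0.9 m from the base axis. Payload 7.2 kg.
Tool frame: the origin (TCP) lies midway between the tips of the shut fingers; the grasp point (between the pads) lies 19 mm behind it; y points along the fingers, z is the direction in which the jaws open and shut, and the axes are right-handed (so a half turn about y gives the same grasp; the last joint's range is limited). The gripper opens to 88 mm and grips with 3 to 60 N. Pads are 20 mm wide; open, the fingers measure 115 mm over their backs; the gripper's body (75 mm by 178 mm) begins 61 mm behind the grasp point.
Start: joints at [1.254, 0.411, -0.013, 1.596, 0.006, 1.134, -0.082], TCP at [0.154, -0.606, 0.196] pointing down, gripper open.
Joint ranges: [-2.95, 2.95], [-0.29, 1.99], [-1.47, 1.44], [0.14, 2.54], [-1.03, 4.17], [0.13, 1.85], [-2.86, 2.86]. Speed limits (rad/s): [2.39, 2.39, 3.01, 3.01, 3.14, 3.14, 3.14].

## Interface

Orientations are given as a rotation vector (axis times angle).
In Python, from plant import bot, viewer, finish_job, current_time_s, current_joints, current_qvel, current_effort, current_eef_pos, current_ee_rot, current_ft_force, current_ft_torque, current_gripper_width gives the robot as it stands. Calls block until the motion is done:
- bot.movep(position, orientation): joint-space move of the TCP to a pose.
- bot.line_to(position, orientation=None, v=0.15, guard=None): straight line of the TCP; orientation=None keeps the orientation; v is the mean speed in m/s. With guard (N) it stops when the force on the tool has changed by that much, and returns True; else False.
- bot.goto_joints(angles): joint-space move.
- bot.move_gripper(opening, newtons=None): finger opening in m; newtons is the grip in N (None keeps the last); returns when the fingers have stopped.
- bot.hold(seconds).
- bot.solve_ik(position, orientation): joint angles nearest the present ones, or None.
- viewer.get_image(name): name is "scene" or "top" or "wrist"; returns (picture, depth): 400x640x3 uint8, red, green, blue; 400x640 float32, m along the optical axis (not along the pixel's ray), 0 where there is no reading.
- viewer.camera_model(name): a dict with "K" (3x3 intrinsics, pixels), "rvec" (rotation vector, rad) and "tvec" (3), from world to camera coordinates, as OpenCV has them; the wrist camera has in their place "tool_from_camera" (4x4, takes a point from camera to tool coordinates, whose origin is the TCP and whose axes are the tool frame's). Camera axes: x right, y down, z forward; pixel columns grow to the right and rows downward; lengths in m; the calibration is good to about 2 mm. A picture is of the moment at which its call begins: read the wrist's pose just before it. camera_model takes no time and is no camera call.
A pose or a line that the arm cannot do raises bot.Unreachable and nothing moves.
- finish_job(): hands the job in, once; it reports no verdict.
Readings, each from a call of its own:
- current_time_s(): time.
- current_joints(): joint angles.
- current_qvel(): joint speeds.
- current_effort(): joint torques, N m.
- current_eef_pos(): TCP position.
- current_ee_rot(): TCP orientation.
- current_ft_force(): force on the tool from outside, world axes, zero at the start.
- current_ft_torque(): the same for the moment, N m.
- current_gripper_width(): finger opening in m.
Only numpy, scipy, OpenCV 4.12 (cv2) and the standard library are available. Lean on these libraries where they do the work, as an engineer would, in place of code of your own. Each camera call takes 0.05 s, during which the arm holds its last target.

## Task

Lift the grey mushroom tote off the table by its handle bar and tilt it so that all three mushrooms slide together into its cut-off corner, then finish while still holding it up in the air, still and tilted, so that the emptied part of its floor can be brushed out. Let the mushrooms slide by themselves, without touching them with the gripper, and leave the mug, the tape roll and the cutter where they are.

Things in the scene. Friction and masses are not known exactly. Their poses are not given: they have to be found in the camera images.
- tote: open grey plastic harvest tote, 300 mm (its x) x 200 mm (its y), rim 60 mm and inner floor 12 mm above its underside, walls 5 mm thick, handle bar over its middle, about 0.45 kg. Origin: centre of the underside, z up. The upright corner at +x +y is cut off at 45 degrees (40 mm off each side), the other three are square. Slick: mushrooms start to slide at a tilt of 9 to 14 degrees, slide well at 20 to 30
- tote_grip (a point): centre of the tote's wooden handle bar, straight above the tote's origin, 135 mm above the tote's underside. The bar runs along the tote's y, 200 mm long between two steel straps, flat-sided, 20 mm thick across (along the tote's x) and 24 mm high
- tote_corner (a point): the cut-off corner of the tote, inside: middle of the 45 degree wall where it meets the inner floor, at x +126, y +76, z +12 mm in the tote's frame
- mushroom_a_mid (a point): brown mushroom cap lying loose in the tote, 47 x 53 x 28 mm, about 18 g; the point is its centre, half-way up
- mushroom_b_mid (a point): brown mushroom cap lying loose in the tote, 49 x 48 x 20 mm, about 18 g; the point is its centre, half-way up
- mushroom_c_mid (a point): brown mushroom cap lying loose in the tote, 54 x 45 x 23 mm, about 18 g; the point is its centre, half-way up
- mug: bystander: orange mug, 81 x 113 x 101 mm, standing on the table; origin at the centre of its underside
- tape_roll: bystander: roll of tape lying flat, 104 x 102 x 25 mm; origin at the centre of its underside
- cutter: bystander: bow-shaped stem cutter lying flat, 70 x 186 x 17 mm; origin at the centre of its underside
- mushroom_a: the same mushroom cap as mushroom_a_mid; origin at the centre of its underside
- mushroom_b: the same mushroom cap as mushroom_b_mid; origin at the centre of its underside
- mushroom_c: the same mushroom cap as mushroom_c_mid; origin at the centre of its underside
Not all that is in view belongs to the job. What is shaped like the mushroom_b but orange is not meant. Leave any turquoise or yellow look-alike of the mushroom_a alone.

How it is judged:
By the outcome, as a careful person would: the job done as asked, in the order asked, and still so for the second after the job is handed in, while the arm keeps its last pose, push and grip.
It also fails if it takes over 38 s, if anything falls off the work surface, if the arm or the gripper's body presses on something with over 40 N, if the wrist force passes 120 N, or if a joint passes its speed limit or range.

## Working session

There is one attempt and no reset: what is moved stays moved. The work goes in short steps, each a Python script; the robot and the scene stay as the last script left them, time stands still between calls to the robot, and variables do not carry over. Pictures are saved under pics/ and viewed, and the job is handed in when it is done.

```bash
ls; mkdir -p pics; python3 - <<'E'
from plant import *
import cv2,numpy as np
for n in ["scene","top"]:
    im,d=viewer.get_image(n); cv2.imwrite(f"pics/{n}0.png",im[:,:,::-1]); np.savez(f"{n}0.npz",im=im,d=d)
    m=viewer.camera_model(n); print(n,m)
print(current_time_s(),current_eef_pos(),current_ee_rot(),current_gripper_width())
E
```

```text
pics
scene {'K': array([[477.06459568,   0.        , 313.01925801],
       [  0.        , 477.06459568, 195.35462699],
       [  0.        ,   0.        ,   1.        ]]), 'rvec': array([ 1.85078338, -0.88599637,  0.60234745]), 'tvec': array([-0.44848305,  0.27964461,  1.20436468])}
top {'K': array([[514.24860582,   0.        , 317.19374771],
       [  0.        , 514.24860582, 201.80693815],
       [  0.        ,   0.        ,   1.        ]]), 'rvec': array([ 2.19715183, -2.17648804,  0.06432046]), 'tvec': array([-0.10827708,  0.61101942,  1.49658268])}
0.1 [ 0.15372174 -0.60531031  0.19569998] [-0.26157364  2.09061486 -2.08772664] 0.08781936390510259
```

View pics/scene0.png

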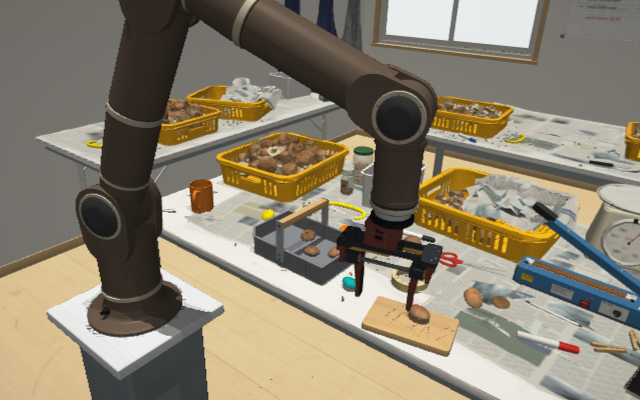

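View pics/top0.png

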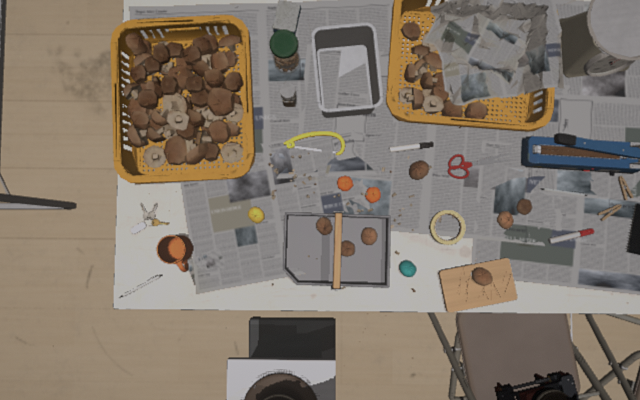

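```bash
cat > h.py <<'E'
import numpy as np,cv2
from scipy.spatial.transform import Rotation as R
def cloud(d,m):
    K=m['K'];v,u=np.indices(d.shape)
    P=np.stack([(u-K[0,2])/K[0,0]*d,(v-K[1,2])/K[1,1]*d,d],-1)
    r=R.from_rotvec(m['rvec']).as_matrix()
    return (P-m['tvec'])@r
def pix(p,m):
    q=R.from_rotvec(m['rvec']).apply(np.atleast_2d(p))+m['tvec'];q=q@m['K'].T
    return q[:,:2]/q[:,2:]
E
python3 - <<'E'
from plant import *
from h import *
z=np.load('top0.npz');im,d=z['im'],z['d'];m=viewer.camera_model('top')
W=cloud(d,m);np.save('W.npy',W)
sub=im[195:305,235:425];cv2.imwrite('pics/crop0.png',cv2.resize(sub[:,:,::-1],None,fx=4.2,fy=4.2,interpolation=cv2.INTER_CUBIC))
reg=np.zeros(d.shape,bool);reg[195:305,275:400]=1
Z=W[...,2]
b=reg&(Z>.115)&(Z<.16); P=W[b]
print('bar n',b.sum(),P.min(0),P.max(0),np.median(P,0))
r=cv2.minAreaRect(P[:,:2].astype(np.float32)); print('bar rect',r)
b=reg&(Z>.052)&(Z<.068); P=W[b]; print('rim',b.sum(),np.median(P[:,2]))
r=cv2.minAreaRect(P[:,:2].astype(np.float32)); print(r,cv2.boxPoints(r))
b=reg&(Z>.004)&(Z<.16)&(d>0);P=W[b];r=cv2.minAreaRect(P[:,:2].astype(np.float32)); print('all',r)
for n,(u,v) in dict(tbl=(265,290),a=(324,226),b=(348,248),c=(369,236),floor=(310,260),mug=(175,250),tape=(461,227),cut=(315,137)).items(): print(n,W[v,u])
E
```

```text
bar n 613 [ 0.37082788 -0.1728142   0.11558487] [ 0.57975602 -0.14254054  0.15373525] [ 0.47485724 -0.15794778  0.14668441]
bar rect ((0.47546958923339844, -0.1580372303724289), (0.02690216898918152, 0.2089109867811203), 88.86663818359375)
rim 950 0.06147498688985243
((0.475044310092926, -0.15866082906723022), (0.30592647194862366, 0.20661579072475433), 88.78313446044922) [[ 0.3685113  -0.30939564]
 [ 0.57508045 -0.3137835 ]
 [ 0.5815773  -0.00792602]
 [ 0.37500817 -0.00353816]]
all ((0.47320324182510376, -0.16254255175590515), (0.321275919675827, 0.369003027677536), 0.5291008353233337)
tbl [ 0.3506007   0.049426   -0.00150285]
a [ 0.54081073 -0.1231      0.02864521]
b [ 0.4776868  -0.19309062  0.03662744]
c [ 0.51295573 -0.2534473   0.03999824]
floor [ 0.44070192 -0.08291203  0.00964595]
mug [0.46610018 0.31646459 0.00777871]
tape [ 0.54167375 -0.52222555  0.03013131]
cut [ 0.80744079 -0.09398977  0.00590729]
```

View pics/crop0.png

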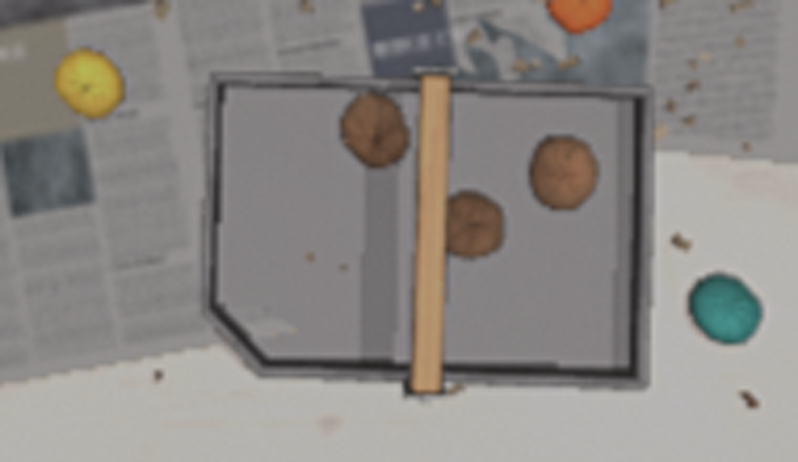

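In the tote are three brown caps: a (324,226), b (348,248) and c (369,236). The look-alikes to leave alone are:
- orange (345,183) and (373,195)
- yellow (256,215)
- turquoise (408,268)
- loose brown caps outside the tote at (419,170), (505,220), (524,206) and (482,276)

The other tub, white, is at (346,68). The grey tote with the wooden bar at (338,250) is the one, and its cut corner is at (290,275), towards world −x, +y. Bar top is 0.147 and rim 0.061, which match the given sizes. So the tote's origin is (0.475,−0.1585) and its yaw is 88.8°.

```bash
cat >> h.py <<'E'
C=np.array([0.4752,-0.1583,0]);YAW=np.deg2rad(88.8)
T0=R.from_euler('z',YAW)
def tool0(s):
    # columns: x,y,z of tool in world;  y down, z = s*tote x
    y=np.array([0,0,-1.]);z=s*T0.apply([1,0,0]);x=np.cross(y,z)
    return R.from_matrix(np.stack([x,y,z],1))
def tilt(phi,th):
    d=T0.apply([np.cos(phi),np.sin(phi),0]);return R.from_rotvec(np.cross([0,0,1],d)*th)
def pose(grip,rot):
    return np.array(grip)+0.019*rot.apply([0,1,0]), rot.as_rotvec()
E
python3 - <<'E'
from plant import *
from h import *
print(R.from_rotvec(current_ee_rot()).as_matrix().round(2))
for s in (1,-1):
    t=tool0(s)
    print(s,'grasp',bot.solve_ik(*pose([C[0],C[1],.135],t)))
    for g in ([.475,-.158,.42],[.5,-.158,.40],[.55,-.1,.42]):
      for ph in (20,40,60):
        q=bot.solve_ik(*pose(g,tilt(np.deg2rad(ph),np.deg2rad(28))*t)); print(g,ph,None if q is None else np.round(q,2))
E
```

```text
[[-0.97 -0.    0.25]
 [-0.25  0.   -0.97]
 [ 0.   -1.   -0.  ]]
1 grasp [ 0.83982074  0.39585497 -0.76309669  1.94510053  0.3385535   0.93138094
  1.45956374]
[0.475, -0.158, 0.42] 20 [ 0.51 -0.03 -0.61  1.76  0.48  1.32  1.35]
[0.475, -0.158, 0.42] 40 [ 0.55 -0.14 -0.53  1.85  0.33  1.11  1.47]
[0.475, -0.158, 0.42] 60 [ 0.56 -0.21 -0.39  1.91  0.12  0.98  1.66]
[0.5, -0.158, 0.4] 20 [ 0.48  0.04 -0.61  1.75  0.52  1.3   1.3 ]
[0.5, -0.158, 0.4] 40 [ 0.53 -0.08 -0.53  1.85  0.39  1.08  1.4 ]
[0.5, -0.158, 0.4] 60 [ 0.55 -0.15 -0.42  1.91  0.17  0.93  1.61]
[0.55, -0.1, 0.42] 20 [ 0.37  0.15 -0.67  1.6   0.59  1.43  1.17]
[0.55, -0.1, 0.42] 40 [ 0.42  0.03 -0.61  1.71  0.48  1.2   1.23]
[0.55, -0.1, 0.42] 60 [-0.02 -0.08 -0.07  1.81  0.32  1.03  1.35]
-1 grasp [ 0.51879077  0.31821467 -0.35508804  1.96451101  0.14131983  0.88243717
 -1.50170722]
[0.475, -0.158, 0.42] 20 [ 1.05 -0.01 -1.13  1.74  0.48  1.31 -1.78]
[0.475, -0.158, 0.42] 40 [ 1.31 -0.24 -1.08  1.83  0.11  1.05 -1.43]
[0.475, -0.158, 0.42] 60 [ 0.94 -0.23 -0.68  1.89 -0.    0.96 -1.35]
[0.5, -0.158, 0.4] 20 [ 1.06  0.13 -1.26  1.73  0.62  1.35 -1.92]
[0.5, -0.158, 0.4] 40 [ 1.59 -0.25 -1.33  1.82  0.07  0.99 -1.4 ]
[0.5, -0.158, 0.4] 60 [ 1.16 -0.19 -0.9   1.89 -0.    0.91 -1.36]
[0.55, -0.1, 0.42] 20 [ 0.86  0.38 -1.42  1.58  0.85  1.63 -2.17]
[0.55, -0.1, 0.42] 40 [ 0.04  0.   -0.22  1.73  0.46  1.2  -1.9 ]
[0.55, -0.1, 0.42] 60 [ 1.43 -0.13 -1.33  1.76  0.11  0.97 -1.56]
```

```bash
python3 - <<'E'
from plant import *
from h import *
t=tool0(1)
bot.line_to([.154,-.606,.30],v=.2)
bot.movep(*pose([C[0],C[1],.30],t)); print(current_time_s())
bot.line_to(pose([C[0],C[1],.23],t)[0],v=.15)
p=current_eef_pos();r=R.from_rotvec(current_ee_rot());print(p,current_joints().round(2) if hasattr(current_joints(),'round') else current_joints())
im,d=viewer.get_image('wrist');cv2.imwrite('pics/wrist1.png',im[:,:,::-1])
m=viewer.camera_model('wrist');X=m['tool_from_camera'];K=m['K']
v,u=np.indices(d.shape)
P=np.stack([(u-K[0,2])/K[0,0]*d,(v-K[1,2])/K[1,1]*d,d],-1)@X[:3,:3].T+X[:3,3]
W=r.apply(P.reshape(-1,3))+p; ok=(d.ravel()>0)
b=ok&(abs(W[:,2]-.14)<.012)&(abs(W[:,0]-.475)<.13)&(abs(W[:,1]+.158)<.05)
rr=cv2.minAreaRect(W[b][:,:2].astype(np.float32));print(b.sum(),rr,np.median(W[b],0),W[b].min(0),W[b].max(0))
print(current_time_s())
E
```

```text
2.7583
[ 0.47554326 -0.15851686  0.21152647] [ 0.81  0.26 -0.69  1.84  0.18  1.11  1.6 ]
6397 ((0.4591217041015625, -0.1548740565776825), (0.18409019708633423, 0.02746029756963253), 0.07902073860168457) [ 0.44644259 -0.15655698  0.14849907] [ 0.36708052 -0.16872587  0.1314364 ] [ 0.5511857  -0.14126376  0.15157631]
3.425
```

View pics/wrist1.png

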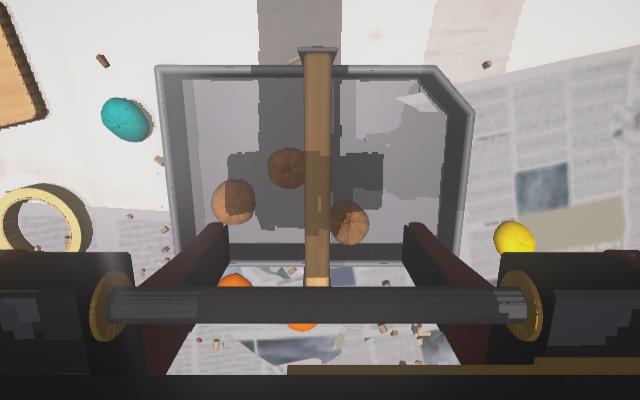

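The wrist view shows the bar at column 317, centred between the fingers. The cut corner is at (455,95) and the three brown caps at (288,168), (233,202) and (350,223). Next I'll grasp and lift level.

```bash
python3 - <<'E'
from plant import *
from h import *
t=tool0(1)
print(bot.line_to(pose([C[0],C[1]+.001,.134],t)[0],v=.08,guard=10))
bot.move_gripper(0.0,55)
print(current_gripper_width(),current_eef_pos(),current_time_s())
bot.line_to(pose([C[0],C[1]+.001,.20],t)[0],v=.06)
print(current_ft_force(),current_ft_torque(),current_gripper_width())
bot.line_to(pose([.54,-.14,.38],t)[0],v=.12)
print(current_ft_force(),current_eef_pos(),current_time_s())
im,d=viewer.get_image('wrist');cv2.imwrite('pics/wrist2.png',im[:,:,::-1])
E
```

```text
False
0.018970157686344986 [ 0.47520871 -0.15724914  0.11498409] 5.8417
[-0.30366203  0.38929339 -5.62432515] [ 0.06849356 -0.13002993  0.02975913] 0.019023858793940824
[ 0.04414838  0.56416915 -5.5480163 ] [ 0.53958477 -0.14010798  0.3604339 ] 8.8417
```

View pics/wrist2.png

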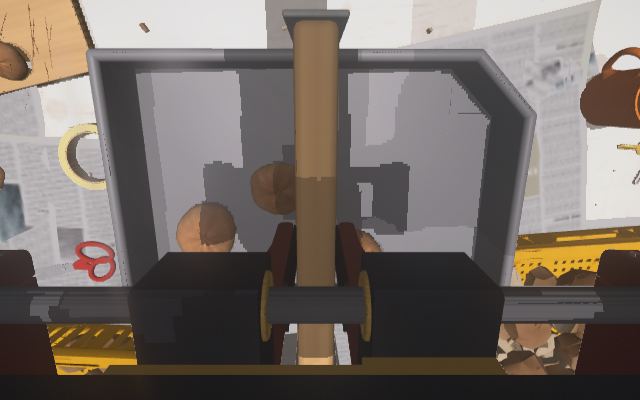

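The tote is held level (5.5 N, the tote plus its caps) and the caps have not moved. Now I'll tilt towards the corner.

```bash
python3 - <<'E'
from plant import *
from h import *
t=tool0(1)
ph=np.deg2rad(38)
p,r=pose([.54,-.14,.45],tilt(ph,np.deg2rad(26))*t)
bot.line_to(p,r,v=.035)
bot.hold(1.0)
print(current_time_s(),current_eef_pos(),current_ft_force(),current_ft_torque(),current_joints())
im,d=viewer.get_image('wrist');cv2.imwrite('pics/wrist3.png',im[:,:,::-1])
im,d=viewer.get_image('top');cv2.imwrite('pics/top3.png',im[:,:,::-1])
E
```

```text
12.1083 [ 0.54500242 -0.14665003  0.4329262 ] [ 0.31684639  0.05092194 -6.07925056] [0.99988617 0.59019143 0.03046761] [ 0.65285746  0.02517198 -0.73819564  1.63633518  0.41889601  1.25980447
  1.38283016]
```

View pics/wrist3.png

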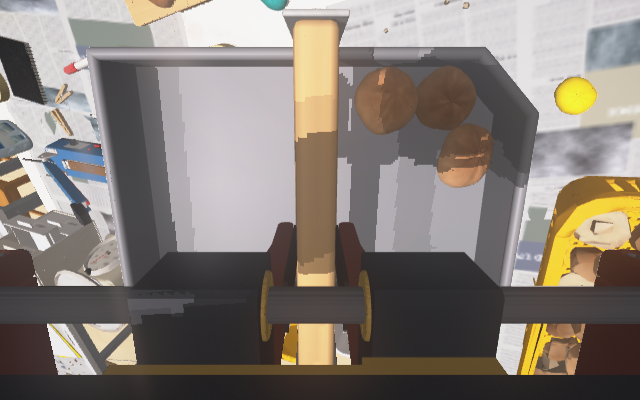

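View pics/top3.png

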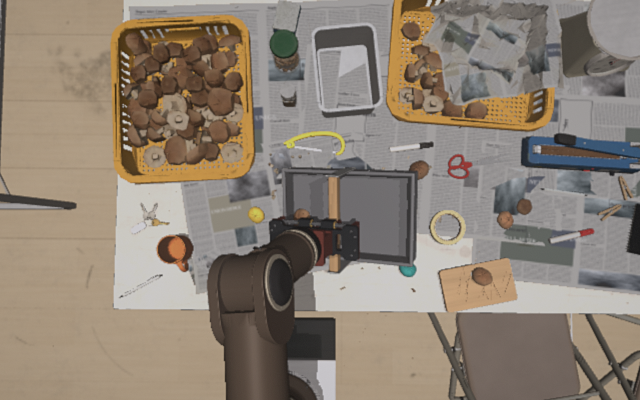

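All three caps slid to the corner, to wrist pixels (385,100), (445,97) and (465,155). The bar has not slipped in the fingers. I'll measure in the tote's frame and swing the tilt a little to pack them.

```bash
cat >> h.py <<'E'
def caps(viewer,eefp,eefr,th0,phi,name):
    im,d=viewer.get_image('wrist');cv2.imwrite(name,im[:,:,::-1])
    m=viewer.camera_model('wrist');X=m['tool_from_camera'];K=m['K'];v,u=np.indices(d.shape)
    P=np.stack([(u-K[0,2])/K[0,0]*d,(v-K[1,2])/K[1,1]*d,d],-1)@X[:3,:3].T+X[:3,3]
    # tool -> tote (grasped): tote x=tool z, tote z=-tool y, tote y = z cross x
    Q=np.stack([P[...,2],np.zeros_like(d),.135-(P[...,1]+.019)],-1)
    Q[...,1]=-P[...,0]
    hsv=cv2.cvtColor(im,cv2.COLOR_RGB2HSV)
    mk=((hsv[...,1]>80)&(d>0)&(Q[...,2]>.014)&(Q[...,2]<.05)&(abs(Q[...,0])<.145)&(abs(Q[...,1])<.095)).astype(np.uint8)
    mk=cv2.erode(mk,np.ones((5,5)))
    n,l,s,c=cv2.connectedComponentsWithStats(mk)
    for i in range(1,n):
        if s[i,4]>150: q=Q[l==i];print('blob',c[i].round(),s[i,4],'mean mm',(q.mean(0)*1e3).round(),'min',(q.min(0)*1e3).round(),'max',(q.max(0)*1e3).round())
    return im,d,Q
E
python3 - <<'E'
from plant import *
from h import *
t=tool0(1)
print((t.as_matrix().T@T0.as_matrix()).round(2))
caps(viewer,0,0,0,0,'pics/w4.png')
for ph,th in ((18,29),(60,29),(40,28)):
    p,r=pose([.54,-.14,.45],tilt(np.deg2rad(ph),np.deg2rad(th))*t)
    if bot.solve_ik(p,r) is None: print('none',ph);continue
    t0=current_time_s();bot.line_to(p,r,v=.01);print('dur',current_time_s()-t0);bot.hold(.6)
    print(ph,current_time_s());caps(viewer,0,0,0,0,f'pics/w4_{ph}.png')
E
```

```text
[[-0. -1.  0.]
 [ 0.  0. -1.]
 [ 1.  0.  0.]]
blob [429. 116.] 6936 mean mm [88. 59. 35.] min [31.  4. 20.] max [140.  93.  46.]
dur 0.46669999999999945
18 13.325
blob [431. 118.] 6701 mean mm [89. 58. 35.] min [31.  4. 21.] max [139.  93.  45.]
dur 0.8082999999999991
60 14.7833
blob [429. 115.] 6870 mean mm [88. 59. 35.] min [31.  5. 22.] max [140.  93.  46.]
dur 0.4667000000000012
40 15.9
blob [430. 117.] 6769 mean mm [89. 58. 35.] min [31.  4. 22.] max [140.  93.  46.]
```

```bash
python3 - <<'E'
from plant import *
from h import *
bot.hold(1.0)
print(current_time_s(),current_qvel(),current_gripper_width(),current_ft_force(),current_joints())
im,d=viewer.get_image('scene');cv2.imwrite('pics/scene5.png',im[:,:,::-1])
im,d=viewer.get_image('wrist')
cv2.imwrite('pics/w5c.png',cv2.resize(im[30:250,70:560][:,:,::-1],None,fx=1.6,fy=1.6))
E
```

```text
16.95 [ 1.33537068e-04  1.38836483e-03  2.88358319e-04 -1.34618464e-03
 -3.48892895e-04  3.31698729e-04  2.70351468e-06] 0.019289923730061685 [-0.23515043 -0.02491565 -5.70165413] [ 6.91280534e-01  9.73304062e-04 -7.71039563e-01  1.66823998e+00
  4.27811388e-01  1.21398543e+00  1.37146181e+00]
```

View pics/w5c.png

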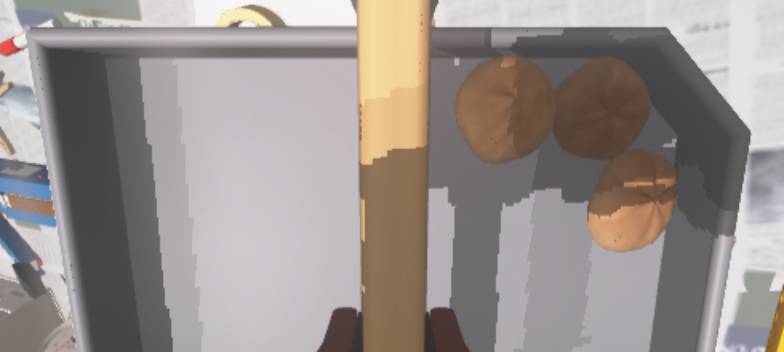

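View pics/scene5.png

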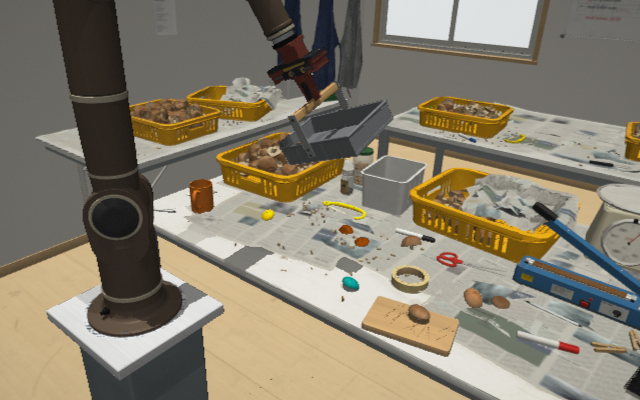

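The caps are nested together in the cut corner, at crop pixels (505,108), (600,107) and (632,200), and the rest of the floor is empty. In the scene view the tote is up and tilted at (340,130), with the mug, tape and cutter where they were. The arm is still, so I'm handing in.

```bash
python3 - <<'E'
from plant import *
finish_job(); print(current_time_s())
E
```

```text
the job is handed in; nothing more can be done
the job is handed in; nothing more can be done
```

I lifted the tote by its handle bar and tilted it about 28° towards the cut-off corner. All three mushrooms slid into that corner by themselves. I swung the tilt direction a little to pack them tighter, but they did not move further. I handed the job in at about 17 s, with the tote held up, still and tilted.

**Last checks:**
- **Grip:** it was steady at 19 mm with no slip seen, the joint speeds were near zero, and the load read 5.7 N.
- **Mushrooms:** they touch each other, one beside the cut wall, one along each neighbouring wall. I estimate their centres at roughly 25, 50 and 72 mm from the corner point. The depth blobs ran together, so these are read from the group's outline, not from each cap. The rest of the floor is empty.
- **Bystanders:** the mug, the tape roll and the cutter looked unmoved in the pictures. I did not measure them again.

No check failed or disagreed. A small gap may remain between the middle mushroom and the cut wall. I left it because packing tighter would gain only about 6 mm.

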